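Fit the air outlet riser to the mixing-bench manifold

ROBOT

A 6-joint arm with a two-finger parallel gripper is mounted at the origin on the work surface. World frame = base frame: x ahead of the robot, y to its left, z up, the work surface at z = 0. Lengths are in mm, angles in rad, forces in N, time in s.
With the tool pointing down it reaches from about 375 to 925 mm from the base axis. Payload 5.7 kg.
Tool frame: the origin (TCP) lies at the very end of the fingers, on their centre line; the grasp point (between the pads) lies 19 mm behind it; z points along the fingers, y is the direction in which the jaws open and shut (so a half turn about z gives the same grasp; the last joint's range is limited). The gripper opens to 88 mm and grips with 3 to 60 N. Pads are 20 mm wide; open, the fingers measure 115 mm over their backs; the gripper's body (75 mm by 178 mm) begins 61 mm behind the grasp point.
Start: joints at [-1.272, 0.359, 1.51, -0, 1.272, -0.115], TCP at [241.237, -549.333, 222.623] pointing down, gripper open.
Joint ranges: [-2.97, 2.97], [-1.01, 2.36], [0.21, 2.38], [-0.96, 4.11], [0.2, 2.71], [-2.98, 2.98]. Speed limits (rad/s): [2.39, 2.39, 3.14, 3.14, 3.14, 3.14].

INTERFACE

Orientations are given as [roll, pitch, yaw] about the fixed x, y, z axes, in that order (R = Rz(yaw) Ry(pitch) Rx(roll)).
In Python, from plant import robot, viewer, ticket gives the robot as it stands.
- The arm moves only by the tool send_rows, never from a script. Its argument "moves" is one flat list of numbers, 4 for each row, row after row: the shift along the tool's x, y, z in m, then the turn about the tool's z in rad. A call has 1 to 5 rows; each row is the pose to reach, as a shift and turn from the pose measured when the call began, along the tool's axes at that moment; what a row does not reach only later rows make up. A row lasts 1/10 s, in which the tool goes at most 50 mm and 8.59 degrees, less where a joint would pass 70% of its speed; a pose out of reach is approached as far as the arm can. A call with a gripper value outside its range is refused whole. "gripper" is the closure, from -1 (fully open) to 1 (shut), set as the call begins (left out, the last holds). The fingers move at their own pace and stop on an object; "squeeze" is the grip in N (left out, the last holds). Time passes only in rows, so rows that repeat a pose let the fingers close. It gives the time, the measured TCP pose, the force and the opening at its end, in the units of the state.
- robot.get_state(): the state, without advancing time (a new reading comes with each control period).
- viewer.camera(name): name is "side" or "top" or "wrist"; returns (picture, depth): 384x512x3 uint8, blue, green, red; 384x512 float32, mm along the optical axis (not along the pixel's ray), 0 where there is no reading.
- viewer.camera_params(name): a dict with "camera_matrix" (3x3 intrinsics, pixels), "k1" (the pictures are not rectified: a ray, as slopes to the right and down, at radius r is drawn at 1 + k1 r^2 times it, then the intrinsics apply), "extrinsics" (4x4, takes a point from camera to world coordinates). Camera axes: x right, y up, looking along -z (the intrinsics and any distortion apply to the point x, -y, -z); pixel columns grow to the right and rows downward; lengths in mm; the calibration is good to about 2 mm. A picture is of the moment at which its call begins: read the wrist's pose just before it. camera_params takes no time and is no camera call; for the wrist camera it gives the pose at the moment of the call.
- ticket.close_job(): hands the job in, once; it reports no verdict.
The state is a dict: "t": time; "joint_pos": joint angles; "qd": joint speeds; "joint_efforts": joint torques, N m; "eef_pos": TCP position; "tool_rot": TCP orientation; "wrist_force": force on the tool from outside, world axes, zero at the start; "wrist_torque": the same for the moment, N m; "opening": finger opening in mm.
Only numpy, scipy, OpenCV 4.12 (cv2) and the standard library are available. Lean on these libraries where they do the work, as an engineer would, in place of code of your own. Each camera call takes 0.05 s, during which the arm holds its last target. There are 200 camera calls.

TASK

Fit the air outlet riser (the pipe with the coupling on top) upright into the open push-fit port of the bench manifold: push it straight down, past the drag of the rubber seal, until you feel it bottom, press it firmly on its plastic seat for a moment without ramming it, and see that the ring marked round the pipe has gone down into the port's collar. Only when the pipe is home, swing the shut-off valve's lever from closed to fully open. Let go of everything and leave the other things on the bench where they are.

Things in the scene. Friction and masses are not known exactly. Their poses are not given: they have to be found in the camera images.
- riser: Air outlet riser: aluminium pipe 22 mm in diameter with a steel quick coupling on top, 158 mm tall, 0.18 to 0.29 kg, upright in a hole of the wooden block. Origin: centre of its lower end; z runs up it. The lowest 5 mm taper to 18 mm diameter. Bare pipe to 110 mm, hexagon (27 mm flats) to 122, round sleeve to 150, 22 mm nose with a flat top to 158.
- riser_sleeve (a point): Place to grip the riser: on its axis, 136 mm above its lower end, at the middle of the coupling's round sleeve (28 mm diameter, 28 mm tall).
- riser_mark (a point): The least-insertion mark: middle of a dark ring, 2 mm wide, drawn round the riser's pipe 40 mm above its lower end; the point is on the pipe's axis. With the pipe home it is 1 to 8 mm below the collar's top.
- rack: Drilled wooden block, fixed, 150 x 56 x 34 mm, long side along its x, origin under its centre. Two holes 75 mm apart along x, 24.5 mm wide, 22 mm deep: one holds the riser, the other a plain pipe offcut.
- port: The open push-fit port, one of three in a row, 65 mm apart, on the aluminium manifold bar (the others are shut by grey plugs standing 17 mm over their collars). Fixed, 40 mm wide, 38 mm tall; origin at its foot on the bar, z up the bore. Blind bore 23.6 mm wide, going on down into the bar; conical mouth 30 mm wide, narrowing over 5 mm.
- port_mouth (a point): Centre of the port's opening, level with the top of its black collar, 86 mm above the bench. About 15 mm below it a sprung rubber seal grips the pipe: getting past it takes 8 to 16 N, sliding on 4 to 10 N (less at rest), so stopping at the first resistance leaves the mark 20 mm or more too high. The seal holds the pipe when it is let go.
- manifold: The manifold bar, fixed, 46 x 230 x 48 mm, long side along its y, origin on the bench under its middle. At the bottom of the bore lies its plastic seat, 41 to 48 mm below the port's collar: how deep differs and must be felt. Press the riser on it for half a second with 12 to 16 N; the seal shifts what the seat gets by -5 to +8 N. Under 6 N on the seat is not firm, over 25 N cracks it.
- valve (a joint): Angle of the shut-off valve's lever about its upright stem: 0 closed (lever square to the manifold bar, pointing to the robot's side), pi/2 fully open at its end stop (in line with the bar, pointing away from the ports). Turns clockwise seen from above, stays where left, stiff: about 0.25 N m.
- lever_axis (a point): Point on the valve stem's upright axis, 75 mm above the bench, 155 mm from the bar's middle.
- lever_grip (a point): Middle of the lever's grey grip, 75 mm from the stem's axis, 75 mm above the bench. The grip is 16 mm wide, 13 mm thick and runs from 32 to 98 mm out from the axis; only the bench is under it, and its sides are free.
- offcut: A thing to leave alone: the plain pipe offcut in the wooden block. Origin: centre of its underside.
- mix_cup: A thing to leave alone: a clear mixing cup, 84 mm wide and 105 mm tall. Origin: centre of its underside.
- small_tin: A thing to leave alone: a small steel paint tin, 74 mm wide and 95 mm tall. Origin: centre of its underside.
- hardener: A thing to leave alone: a small grey bottle, 56 mm wide and 105 mm tall. Origin: centre of its underside.
- wrench: A thing to leave alone: a steel wrench lying flat. Origin: centre of its underside.
- palette: A thing to leave alone: a palette knife lying flat. Origin: centre of its underside.
- spare_plug: A thing to leave alone: a spare port plug standing on its head, 30 mm wide and 36 mm tall. Origin: centre of its underside.

How it is judged:
By the outcome, as a careful person would: the job done as asked, in the order asked, and still so for the second after the job is handed in, with the robot touching nothing.
It also fails if it takes over 72 s, if anything falls off the work surface, if the arm or the gripper's body presses on something with over 40 N, if the wrist force passes 120 N, or if a joint passes its speed limit or range.

## Working session

There is one attempt and no reset: what is moved stays moved. The work goes in short steps, Python scripts to look and compute and a tool call to move; the robot and the scene stay as the last step left them, time stands still between calls to the robot, and variables do not carry over. Pictures are saved under pics/ and viewed, about 8 in all and at most 12, crops included, and the job is handed in when it is done.

Besides the shell and the picture viewer there is one more tool, called after "Call:" as a command line: name --argument value ..., lists and objects as JSON in quotes. send_rows: Moves the arm, as the interface text tells. Its arguments: {"type":"object","properties":{"moves":{"type":"array"},"gripper":{"type":"number"},"squeeze":{"type":"number"}},"required":["moves"]}

```bash
mkdir -p pics
cat > h.py <<'E'
import numpy as np, cv2
from plant import robot, viewer, ticket
def cam(n):
    p=viewer.camera_params(n); im,d=viewer.camera(n); return im,d,p
def world(d,p):
    h,w=d.shape; K=np.array(p["camera_matrix"],float)
    u,v=np.meshgrid(np.arange(w),np.arange(h))
    k=p["k1"]
    xy=cv2.undistortPoints(np.stack([u,v],-1).reshape(-1,1,2).astype(np.float64),K,np.array([k,0,0,0.])).reshape(h,w,2)
    P=np.stack([xy[...,0]*d,-xy[...,1]*d,-d,np.ones_like(d)],-1)
    return (P@np.array(p["extrinsics"]).T)[...,:3]
def save(n,im): cv2.imwrite("pics/"+n+".png",im)
E
python3 - <<'E'
from h import *
s=robot.get_state(); print(s)
for n in("top","side"):
    im,d,p=cam(n); W=world(d,p); np.savez(n+".npz",im=im,d=d,W=W); save(n,cv2.resize(im,(768,576),interpolation=cv2.INTER_CUBIC)); print(n,p)
E
```

```text
{'t': 0.0, 'joint_pos': array([-1.27205697e+00,  3.59493473e-01,  1.51141568e+00, -3.41225032e-06,
        1.27246580e+00, -1.15069855e-01]), 'qd': array([ 0.00119975, -0.00095133, -0.0006524 ,  0.00238818,  0.00044669,
        0.00084577]), 'joint_efforts': array([-6.88017772e-04, -5.15373516e+01, -2.70726353e+01,  6.74046669e-02,
        3.51934496e-02, -1.26735863e-04]), 'eef_pos': array([ 241.06950697, -548.70807112,  221.82281218]), 'tool_rot': array([-3.13982176e+00, -2.01398942e-04,  4.13810044e-01]), 'wrist_force': array([-0.20768363, -0.46740614, -0.12987807]), 'wrist_torque': array([ 0.00144852, -0.05297577,  0.01285545]), 'opening': 87.8640792610198}
top {'camera_matrix': array([[346.44562597,   0.        , 260.48492582],
       [  0.        , 346.44562597, 184.69890174],
       [  0.        ,   0.        ,   1.        ]]), 'k1': -0.10815342024572161, 'extrinsics': array([[-1.50305494e-03,  9.90743096e-01, -1.35741885e-01,
         4.70818262e+02],
       [-9.99967509e-01, -2.56414311e-03, -7.64245305e-03,
         5.96319997e+01],
       [-7.91976921e-03,  1.35725987e-01,  9.90714759e-01,
         1.14141534e+03],
       [ 0.00000000e+00,  0.00000000e+00,  0.00000000e+00,
         1.00000000e+00]])}
side {'camera_matrix': array([[369.17270724,   0.        , 255.60357301],
       [  0.        , 369.17270724, 194.01705454],
       [  0.        ,   0.        ,   1.        ]]), 'k1': -0.007980968708744065, 'extrinsics': array([[ 9.45948237e-01,  2.27567895e-01, -2.31073120e-01,
         3.67328335e+02],
       [-3.24168089e-01,  6.85083963e-01, -6.52361107e-01,
        -5.64860479e+02],
       [ 9.84804494e-03,  6.92006370e-01,  7.21824217e-01,
         7.95923673e+02],
       [ 0.00000000e+00,  0.00000000e+00,  0.00000000e+00,
         1.00000000e+00]])}
```

View pics/top.png

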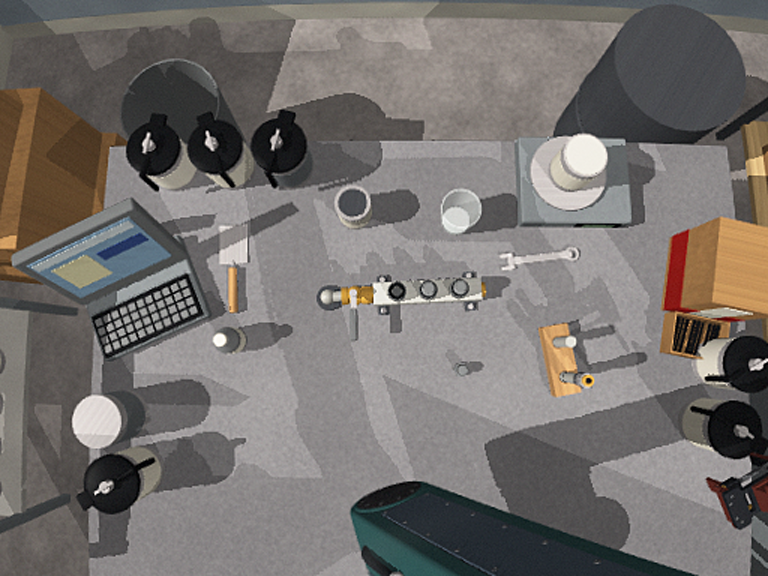

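View pics/side.png

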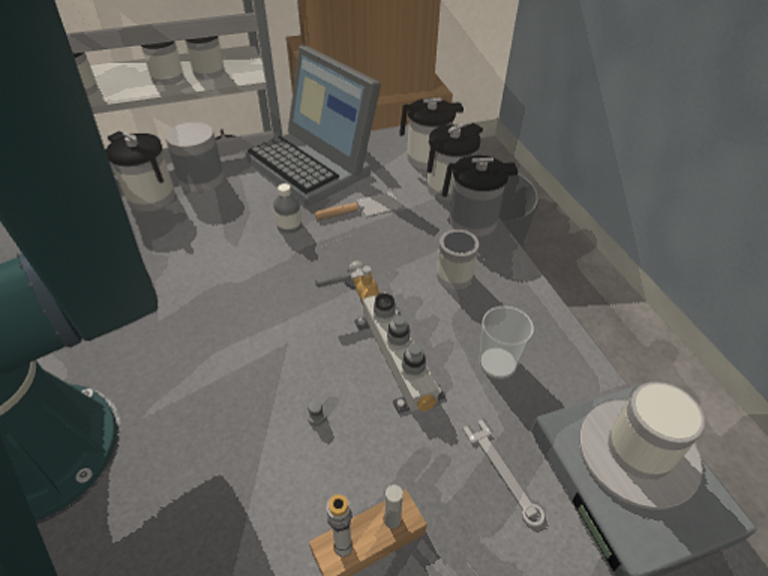

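The riser is at top-view pixel (587,380) in the block's near hole, and the offcut is at (570,342). The open port is the dark ring at (397,290), with plugs at (428,288) and (460,287). The valve stem is at (352,292) and its lever points toward the robot. Next I'll measure these from depth.

Run:
```python
from h import *
for n in("top","side"):
    f=np.load(n+".npz"); W=f["W"]; d=f["d"]; im=f["im"]; ok=d>0
    X,Y,Z=W[...,0],W[...,1],W[...,2]
    def box(name,x,y,z):
        m=ok&(X>x[0])&(X<x[1])&(Y>y[0])&(Y<y[1])&(Z>z[0])&(Z<z[1])
        P=W[m]
        if len(P)>5: print(n,name,len(P),"med",np.median(P,0).round(1),"min",P.min(0).round(1),"max",P.max(0).round(1))
        return P
    u=lambda a,b:W[int(b/1.5),int(a/1.5)].round(1)
    if n=="top":
        pts=dict(port=(397,290),plug2=(428,289),plug3=(460,287),riser=(587,380),off=(571,342),lever=(353,325),rackA=(549,340),rackB=(560,390),stem=(352,294),barend=(478,285),spare=(461,368))
    else: pts=dict(port=(385,302),plug2=(399,326),plug3=(414,355),riser=(339,502),off=(394,490),lever=(330,283),spare=(316,408))
    for k,(a,b) in pts.items(): print(n,k,u(a,b))
    m=ok&(Z>-20)&(Z<20)&(X>350)&(X<600)&(abs(Y)<200); print("bench z",np.median(Z[m]))
    R=u(*pts["riser"])
    box("riser top",(R[0]-40,R[0]+40),(R[1]-30,R[1]+30),(100,220))
    O=u(*pts["off"]); box("offcut",(O[0]-30,O[0]+30),(O[1]-25,O[1]+25),(60,110))
    for k in("plug2","plug3"):
        q=u(*pts[k]); box(k,(q[0]-20,q[0]+20),(q[1]-20,q[1]+20),(96,115))
    q=u(*pts["plug2"]); box("collar",(q[0]-35,q[0]+35),(q[1]+38,q[1]+92),(78,95))
    L=u(*pts["lever"]); box("lever",(L[0]-70,L[0]+40),(L[1]-14,L[1]+14),(62,90))
    box("rack",(R[0]-60,R[0]+90),(R[1]-60,R[1]+100),(26,40))
```

```text
top port [595.1  56.9  38.4]
top plug2 [591.   -6.5  99.8]
top plug3 [593.5 -69.7 103.6]
top riser [ 409.6 -299.3  167.6]
top off [ 480.4 -286.3  119.7]
top lever [519.7 145.9  80.5]
top rackA [ 488.1 -270.2   32.3]
top rackB [ 379.9 -289.6   32.3]
top stem [581.1 149.4  81.6]
top barend [ 603.5 -115.5   45.1]
top spare [429.6 -78.6  35. ]
bench z -0.5274375133994909
top riser top 129 med [ 409.3 -294.3  161.4] min [ 393.3 -311.7  100.2] max [ 422.7 -287.4  173.4]
top offcut 32 med [ 480.8 -278.    87.9] min [ 471.7 -282.2   61.2] max [ 490.3 -275.4  108.9]
top plug2 35 med [593.5  -9.2 102.6] min [584.6 -18.9  96.1] max [603.6  -0.  107.6]
top plug3 35 med [593.9 -73.3 102.9] min [585.1 -82.1  97. ] max [602.9 -63.7 105.5]
top collar 56 med [590.   57.   83.6] min [572.   41.7  78.1] max [605.3  72.4  89.4]
top lever 116 med [521.3 145.9  80. ] min [489.2 137.   67.6] max [557.3 152.7  86.1]
top rack 570 med [ 436.6 -290.6   33.1] min [ 367.1 -332.2   26.2] max [ 497.9 -257.9   39.4]
side port [592.   65.4  71.1]
side plug2 [588.9 -18.5 100.4]
side plug3 [589.9 -83.7 104.3]
side riser [ 410.9 -299.9  171.9]
side off [ 483.4 -284.3  118.6]
side lever [512.6 138.5  75.7]
side spare [424.9 -87.4  38.1]
bench z 0.7504057592212803
side riser top 375 med [ 407.6 -308.7  162.7] min [ 393.8 -315.4  100.2] max [ 423.3 -289.6  174. ]
side offcut 111 med [ 478.7 -297.2   85.3] min [ 471.2 -299.8   60.1] max [ 492.3 -289.5  108.5]
side plug2 49 med [591.1  -9.9 102.1] min [581.4 -19.1  96.2] max [600.4   0.  105. ]
side plug3 50 med [594.1 -75.2 103.2] min [584.2 -84.8  97.1] max [603.  -64.6 106.1]
side collar 77 med [588.7  55.9  84.1] min [571.2  37.5  78.4] max [604.7  71.2  88.4]
side lever 147 med [517.6 139.4  79.6] min [486.1 133.6  67.7] max [551.1 151.9  83.7]
side rack 1531 med [ 435.2 -303.2   34.9] min [ 367.3 -333.2   26. ] max [ 500.8 -259.6   39.8]
```

```bash
cat >> h.py <<'E'
from scipy.optimize import least_squares
def cyl(W,c,z,r):
    P=W[(np.hypot(W[...,0]-c[0],W[...,1]-c[1])<r+8)&(W[...,2]>z[0])&(W[...,2]<z[1])]
    s=least_squares(lambda q:np.hypot(P[:,0]-q[0],P[:,1]-q[1])-r,c,loss="soft_l1")
    return s.x.round(1),len(P),round(float(np.median(abs(s.fun))),2)
def go(x,y,z,yaw):
    s=robot.get_state(); e=s["eef_pos"]; r=s["tool_rot"]
    from scipy.spatial.transform import Rotation as R
    M=R.from_euler("xyz",r).as_matrix()
    v=M.T@(np.array([x,y,z])-e); a=-((yaw-r[2]+np.pi)%(2*np.pi)-np.pi)
    print("at",e.round(1),r.round(4),"t",s["t"],"tool shift mm",v.round(1),"turn",round(a,3),"F",s["wrist_force"].round(1))
E
python3 - <<'E'
from h import *
for n in("top","side"):
    W=np.load(n+".npz")["W"]
    print(n,"sleeve",cyl(W,(408,-300),(126,158),14),"pipe",cyl(W,(408,-300),(45,115),11),"offcut",cyl(W,(481,-287),(50,105),11))
    print("collar",cyl(W,(590,56),(60,80),20),"p2",cyl(W,(592,-9.5),(60,80),20),"p3",cyl(W,(594,-74),(60,80),20))
    for c in((590,56),(592,-9.5),(594,-74)):
        P=W[(np.hypot(W[...,0]-c[0],W[...,1]-c[1])<30)&(W[...,2]>80)&(W[...,2]<90)]
        print(P.mean(0).round(1),((P.min(0)+P.max(0))/2).round(1))
go(409,-300,232,.18)
E
```

```text
top sleeve (array([ 408.5, -302.3]), 35, 0.53) pipe (array([ 408.8, -301.7]), 57, 0.34) offcut (array([ 481.2, -287.5]), 36, 0.41)
collar (array([590.5,  56.4]), 46, 1.8) p2 (array([593.7,  -8.4]), 31, 1.05) p3 (array([596.6, -74.2]), 30, 0.94)
[590.7  56.5  84. ] [589.7  57.   84.8]
[591.3  -6.   85.9] [592.9  -7.5  85.1]
[592.9 -69.   86.4] [595.6 -73.3  85.4]
side sleeve (array([ 408.5, -300.8]), 107, 0.26) pipe (array([ 408.6, -300.9]), 153, 0.21) offcut (array([ 482.5, -287.8]), 118, 0.28)
collar (array([588.3,  56.5]), 127, 1.88) p2 (array([591.9,  -7.7]), 92, 0.88) p3 (array([594.9, -72.3]), 98, 0.8)
[588.6  56.1  84.2] [587.9  55.9  84.3]
[587.7 -18.3  85.3] [591.2 -12.2  85. ]
[588.7 -82.7  85.2] [593.7 -75.3  85.2]
at [ 241.  -548.8  221.9] [-3.1399e+00 -1.0000e-04  4.1380e-01] t 0.1 tool shift mm [ 253.8 -160.2   -9.8] turn 0.234 F [-0.4 -0.3 -0.5]
```

Call:
send_rows --moves '[0.04,-0.025,-0.005,0.05,0.08,-0.05,-0.01,0.1,0.12,-0.075,-0.01,0.15,0.16,-0.1,-0.01,0.2,0.2,-0.125,-0.01,0.234]' --gripper -1

```text
t: 0.6
eef_pos: [374.5, -352.1, 232.0]
tool_rot: [-3.14, 0.0, 0.177]
wrist_force: [0.6, -0.3, 1.2]
opening: 88.0
```

```bash
python3 -c "
from h import *
go(408.6,-301,232,.18)"
```

```text
at [ 374.5 -352.1  232. ] [-3.1396e+00  3.0000e-04  1.7750e-01] t 0.6 tool shift mm [ 42.6 -44.3   0. ] turn -0.003 F [ 0.6 -0.3  1.2]
```

Call:
send_rows --moves '[0.021,-0.022,0,0,0.0425,-0.0445,0,0,0.0425,-0.0445,0,0,0.0425,-0.0445,0.03,0,0.0425,-0.0445,0.03,0]'

```text
t: 1.1
eef_pos: [406.4, -299.3, 199.3]
tool_rot: [-3.135, 0.004, 0.178]
wrist_force: [-0.4, 1.3, -0.4]
opening: 88.0
```

Run:
```python
from h import *
im,d,p=cam("wrist"); W=world(d,p); save("w1",im)
c=(408.6,-301)
print("sleeve",cyl(W,c,(126,149),14))
P=W[(np.hypot(W[...,0]-c[0],W[...,1]-c[1])<25)&(W[...,2]>164)&(W[...,2]<176)&(d>0)]; print(len(P),P.mean(0) if len(P) else 0,((P.min(0)+P.max(0))/2) if len(P) else 0)
go(408.6,-301,129,.18)
```

```text
sleeve (array([ 407.7, -301.5]), 228, 0.15)
859 [ 408.91360455 -301.20007143  170.59092218] [ 407.97876021 -301.52668899  168.47525397]
at [ 406.9 -300.   200.7] [-3.1362e+00  3.1000e-03  1.7730e-01] t 1.15 tool shift mm [ 1.7  1.7 71.6] turn -0.003 F [ 0.8  0.9 -0.1]
```

View pics/w1.png

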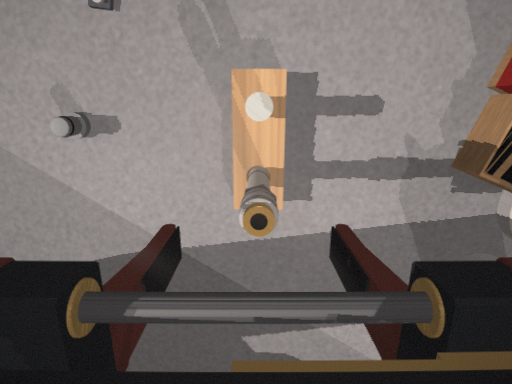

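The wrist view shows the riser centred between the open jaws at pixel (259,220), with the offcut well ahead at (259,107). I'll descend and grip.

Call:
send_rows --moves '[0.001,0.001,0.02,0,0.0015,0.0015,0.045,0,0.0015,0.0015,0.07,0,0.0015,0.0015,0.0715,0,0.0015,0.0015,0.0715,0]'

```text
t: 1.65
eef_pos: [408.2, -301.4, 129.7]
tool_rot: [-3.136, 0.003, 0.177]
wrist_force: [0.1, -0.3, 0.0]
opening: 87.6
```

Call:
send_rows --moves '[0,0,0,0,0,0,0,0,0,0,0,0,0,0,0,0,0,0,0,0]' --gripper 1 --squeeze 35

```text
t: 2.15
eef_pos: [408.3, -301.5, 130.0]
tool_rot: [-3.136, 0.003, 0.177]
wrist_force: [-0.7, 0.2, 1.0]
opening: 50.9
```

Call:
send_rows --moves '[0,0,0,0,0,0,0,0,0,0,0,0]'

```text
t: 2.45
eef_pos: [408.3, -301.4, 129.9]
tool_rot: [-3.136, 0.003, 0.177]
wrist_force: [-0.6, 0.0, -0.7]
opening: 27.6
```

Call:
send_rows --moves '[0,0,-0.01,0,0,0,-0.03,0,0,0,-0.06,0,0,0,-0.085,0,0,0,-0.105,0]' --squeeze 50

```text
t: 2.95
eef_pos: [408.8, -302.0, 236.9]
tool_rot: [-3.137, 0.003, 0.177]
wrist_force: [-0.8, -0.3, -3.1]
opening: 26.9
```

```bash
python3 -c "
from h import *
go(589.3,56.3,235,.05)"
```

```text
at [ 408.8 -302.   236.9] [-3.1368e+00  2.7000e-03  1.7680e-01] t 2.95 tool shift mm [ 240.7 -321.     2.7] turn 0.127 F [-0.8 -0.3 -3.1]
```

Call:
send_rows --moves '[0.015,-0.02,0,0.02,0.04,-0.053,0,0.05,0.065,-0.087,0,0.08,0.09,-0.12,0,0.1,0.115,-0.153,0,0.127]'

```text
t: 3.45
eef_pos: [495.2, -129.5, 237.7]
tool_rot: [-3.137, 0.004, 0.049]
wrist_force: [0.4, -1.1, -2.6]
opening: 27.5
```

```bash
python3 -c "
from h import *
go(589.3,56.3,235,.05)"
```

```text
at [ 495.2 -129.5  237.7] [-3.1371  0.0035  0.0485] t 3.45 tool shift mm [ 103.  -181.     3.2] turn -0.001 F [ 0.4 -1.1 -2.6]
```

Call:
send_rows --moves '[0.025,-0.043,0,0,0.05,-0.087,0,0,0.075,-0.13,0,0,0.095,-0.165,0,0,0.103,-0.181,0.003,0]'

```text
t: 3.95
eef_pos: [590.8, 59.8, 235.7]
tool_rot: [-3.136, 0.002, 0.051]
wrist_force: [-0.5, -0.7, -3.0]
opening: 27.5
```

Call:
send_rows --moves '[0,0,0,0,0,0,0,0]'

```text
t: 4.15
eef_pos: [590.1, 59.7, 235.5]
tool_rot: [-3.136, 0.003, 0.052]
wrist_force: [0.0, 0.2, -3.0]
opening: 26.8
```

Run:
```python
from h import *
go(589.3,56.3,235,.05)
ims=[]
for n in("top","side"):
    im,d,p=cam(n); W=world(d,p); np.savez(n+"2.npz",im=im,d=d,W=W)
    s=robot.get_state()["eef_pos"]
    for z in((120,160),(120,140),(160,180),(180,205)):
        print(n,z,"pipe",cyl(W,(s[0],s[1]),z,11))
    K=np.array(p["camera_matrix"]); E=np.linalg.inv(np.array(p["extrinsics"]))
    q=E@np.array([589,56,110,1]); u=int(K[0,2]+K[0,0]*q[0]/-q[2]); v=int(K[1,2]+K[1,1]*-q[1]/-q[2])
    c=im[max(v-65,0):v+65,max(u-65,0):u+65]; print(n,u,v); ims.append(cv2.resize(c,(390,390),interpolation=cv2.INTER_CUBIC))
save("p2",np.hstack(ims))
```

```text
at [590.1  59.7 235.5] [-3.1364  0.0034  0.0523] t 4.15 tool shift mm [-1.   3.3  0.5] turn 0.002 F [ 0.   0.2 -3. ]
top (120, 160) pipe (array([591.2,  59.6]), 7, 0.22)
top (120, 140) pipe (array([591.6,  59.4]), 3, 0.16)
top (160, 180) pipe (array([591.2,  59.7]), 3, 0.01)
top (180, 205) pipe (array([590. ,  58.9]), 0, nan)
top 264 192
side (120, 160) pipe (array([590.2,  58.2]), 85, 0.56)
side (120, 140) pipe (array([590.1,  58.3]), 39, 0.58)
side (160, 180) pipe (array([589.6,  57.8]), 48, 0.59)
side (180, 205) pipe (array([589.9,  58. ]), 71, 0.65)
side 256 193
  return _methods._mean(a, axis=axis, dtype=dtype,
  ret = ret.dtype.type(ret / rcount)
```

View pics/p2.png

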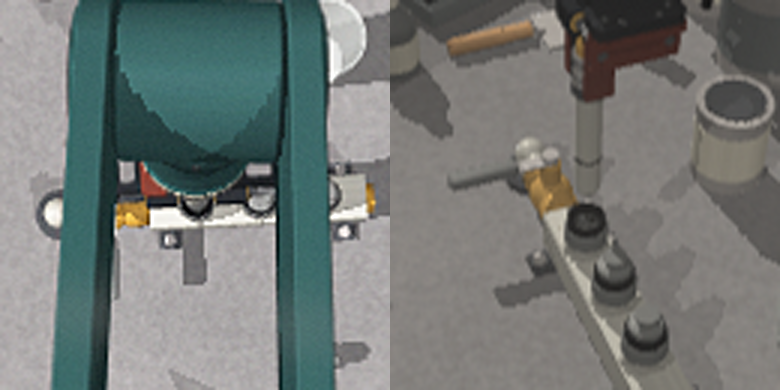

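The side view shows the pipe hanging upright just above the open port at (587,222) in the crop. The wrist camera should refine the port centre.

Run:
```python
from h import *
im,d,p=cam("wrist"); W=world(d,p); np.savez("w2.npz",im=im,d=d,W=W); save("w2",im)
for c in((589.3,56.3),(592,-9),(595,-74)):
    P=W[(np.hypot(W[...,0]-c[0],W[...,1]-c[1])<26)&(W[...,2]>81)&(W[...,2]<91)&(d>0)]
    if len(P)<10: print("few",len(P)); continue
    (x,y),r=cv2.minEnclosingCircle(P[:,:2].astype(np.float32)); print(len(P),P.mean(0).round(1),"minmax",P.min(0).round(1),P.max(0).round(1),"enc",x,y,r)
```

```text
282 [594.1  55.7  85.5] minmax [576.8  39.8  81.2] [604.9  73.1  88.7] enc 588.0731811523438 56.480743408203125 17.04671287536621
193 [597.1  -1.9  86.4] minmax [574.5 -24.3  81. ] [607.7   8.7  91. ] enc 591.1513061523438 -7.337197303771973 17.046138763427734
223 [598.4 -63.5  86.6] minmax [576.6 -89.   81.2] [611.1 -55.   90.8] enc 594.1952514648438 -72.48017120361328 17.607929229736328
```

View pics/w2.png

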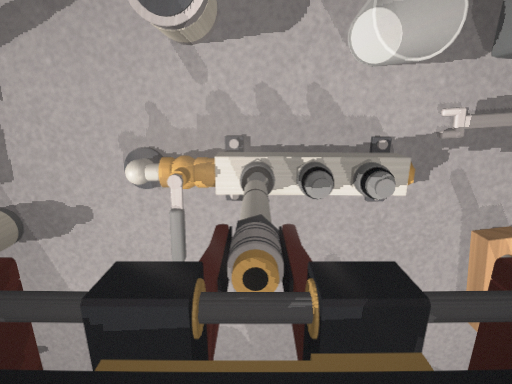

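The wrist view shows the pipe tip over the collar at (257,182). All estimates put the port centre near (588.4, 56.4). I'll correct the position and lower to just above the mouth.

Call:
send_rows --moves '[-0.001,0.0015,0,0,-0.0019,0.0032,0.01,0,-0.0019,0.0032,0.02,0,-0.0019,0.0032,0.026,0,-0.0019,0.0032,0.026,0]'

```text
t: 4.8
eef_pos: [587.1, 55.1, 208.1]
tool_rot: [-3.136, 0.006, 0.05]
wrist_force: [0.2, 0.0, -2.4]
opening: 27.5
```

Run:
```python
from h import *
go(588.4,56.4,195,.05)
ims=[]
for n in("wrist","side"):
    im,d,p=cam(n)
    K=np.array(p["camera_matrix"]); E=np.linalg.inv(np.array(p["extrinsics"]))
    q=E@np.array([588.4,56.4,90,1]); u=int(K[0,2]+K[0,0]*q[0]/-q[2]); v=int(K[1,2]+K[1,1]*-q[1]/-q[2])
    r=35; ims.append(cv2.resize(im[v-r:v+r,u-r:u+r],(390,390),interpolation=cv2.INTER_CUBIC)); print(n,u,v)
save("p3",np.hstack(ims))
```

```text
at [587.1  55.1 208.1] [-3.1362  0.0058  0.0495] t 4.8 tool shift mm [ 1.5 -1.2 13.1] turn -0.0 F [ 0.2  0.  -2.4]
wrist 254 186
side 255 198
```

View pics/p3.png

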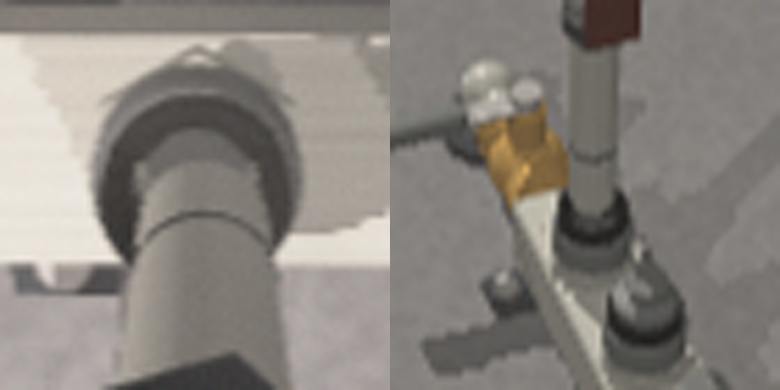

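In both crops the pipe is centred over the collar: wrist columns 197 and 197, side columns 592 and 592. I'll keep this position almost unchanged and go down while watching the forces.

Call:
send_rows --moves '[0.0005,-0.0003,0.003,0,0.0006,-0.0003,0.006,0,0.0006,-0.0003,0.009,0,0.0006,-0.0003,0.012,0]'

```text
t: 5.3
eef_pos: [588.7, 55.7, 197.2]
tool_rot: [-3.136, 0.003, 0.05]
wrist_force: [-0.6, -0.2, -2.2]
opening: 27.3
```

Call:
send_rows --moves '[0,0,0.002,0,0,0,0.004,0,0,0,0.004,0]'

```text
t: 5.6
eef_pos: [588.5, 55.8, 192.8]
tool_rot: [-3.136, 0.004, 0.05]
wrist_force: [0.0, -0.2, -2.5]
opening: 26.9
```

Call:
send_rows --moves '[0,0,0.002,0,0,0,0.004,0,0,0,0.004,0]'

```text
t: 5.9
eef_pos: [588.4, 56.0, 188.6]
tool_rot: [-3.136, 0.004, 0.05]
wrist_force: [-0.7, 1.2, -1.4]
opening: 27.2
```

Call:
send_rows --moves '[0,0,0.002,0,0,0,0.004,0,0,0,0.004,0]'

```text
t: 6.2
eef_pos: [589.0, 56.2, 185.5]
tool_rot: [-3.136, 0.002, 0.05]
wrist_force: [-1.9, 0.6, 4.3]
opening: 27.1
```

Call:
send_rows --moves '[-0.0004,0,0.002,0,-0.0004,0,0.004,0,-0.0004,0,0.004,0]'

```text
t: 6.5
eef_pos: [588.7, 56.2, 181.8]
tool_rot: [-3.136, 0.002, 0.05]
wrist_force: [-0.3, 0.2, 0.5]
opening: 27.2
```

Call:
send_rows --moves '[0,0,0.002,0,0,0,0.004,0,0,0,0.004,0]'

```text
t: 6.8
eef_pos: [588.5, 56.2, 177.2]
tool_rot: [-3.136, 0.002, 0.05]
wrist_force: [1.1, 0.7, -0.8]
opening: 27.4
```

Call:
send_rows --moves '[0,0,0.002,0,0,0,0.004,0,0,0,0.006,0]'

```text
t: 7.1
eef_pos: [588.7, 56.3, 171.2]
tool_rot: [-3.136, 0.002, 0.05]
wrist_force: [-0.5, 1.3, 4.0]
opening: 27.4
```

Call:
send_rows --moves '[0,0,0.002,0,0,0,0.004,0,0,0,0.004,0]'

```text
t: 7.4
eef_pos: [588.2, 56.3, 166.4]
tool_rot: [-3.136, 0.003, 0.05]
wrist_force: [0.8, 1.1, -2.7]
opening: 27.0
```

```bash
python3 -c "
from h import *
go(588.4,56,165,.05)"
```

```text
at [588.2  56.3 166.4] [-3.1356e+00  3.0000e-03  4.9900e-02] t 7.4 tool shift mm [0.2 0.3 1.4] turn -0.0 F [ 0.8  1.1 -2.7]
```

Call:
send_rows --moves '[0,0,0.0015,0,0,0,0.003,0]'

```text
t: 7.6
eef_pos: [588.5, 56.3, 163.5]
tool_rot: [-3.136, 0.002, 0.05]
wrist_force: [-0.9, 1.1, 4.1]
opening: 27.4
```

Call:
send_rows --moves '[0,0,0.001,0]'

```text
t: 7.7
eef_pos: [588.5, 56.3, 162.4]
tool_rot: [-3.136, 0.002, 0.05]
wrist_force: [-0.1, 0.9, 1.1]
opening: 26.9
```

Call:
send_rows --moves '[0,0,0.001,0]'

```text
t: 7.8
eef_pos: [588.5, 56.3, 161.3]
tool_rot: [-3.136, 0.002, 0.05]
wrist_force: [-0.3, 0.4, 3.4]
opening: 27.4
```

Call:
send_rows --moves '[0,0,0.001,0]'

```text
t: 7.9
eef_pos: [588.5, 56.3, 160.3]
tool_rot: [-3.136, 0.002, 0.05]
wrist_force: [-1.3, 1.2, 6.2]
opening: 27.7
```

Call:
send_rows --moves '[0,0,0.0007,0]'

```text
t: 8.0
eef_pos: [588.5, 56.4, 159.6]
tool_rot: [-3.136, 0.002, 0.05]
wrist_force: [-0.4, 1.4, 3.0]
opening: 27.4
```

Call:
send_rows --moves '[0,0,0.0007,0]'

```text
t: 8.1
eef_pos: [588.6, 56.4, 159.0]
tool_rot: [-3.136, 0.002, 0.05]
wrist_force: [-0.9, 0.6, 8.3]
opening: 27.4
```

Call:
send_rows --moves '[0,0,0.0007,0]'

```text
t: 8.2
eef_pos: [588.7, 56.4, 158.6]
tool_rot: [-3.136, 0.002, 0.05]
wrist_force: [-1.8, -0.0, 3.8]
opening: 27.3
```

Call:
send_rows --moves '[0,0,0.0007,0]'

```text
t: 8.3
eef_pos: [588.7, 56.4, 157.9]
tool_rot: [-3.136, 0.002, 0.05]
wrist_force: [-1.2, 0.5, 6.8]
opening: 27.4
```

Call:
send_rows --moves '[0,0,0.0007,0]'

```text
t: 8.4
eef_pos: [588.6, 56.4, 157.2]
tool_rot: [-3.136, 0.002, 0.05]
wrist_force: [-0.7, 1.0, 2.9]
opening: 27.3
```

Call:
send_rows --moves '[0,0,0.0007,0]'

```text
t: 8.5
eef_pos: [588.6, 56.4, 156.4]
tool_rot: [-3.136, 0.002, 0.05]
wrist_force: [0.0, 1.0, 6.8]
opening: 27.3
```

Call:
send_rows --moves '[0,0,0.0007,0]'

```text
t: 8.6
eef_pos: [588.7, 56.4, 155.9]
tool_rot: [-3.136, 0.002, 0.05]
wrist_force: [-1.7, 0.8, 9.7]
opening: 27.3
```

Call:
send_rows --moves '[0,0,0.0007,0]'

```text
t: 8.7
eef_pos: [589.0, 56.4, 155.8]
tool_rot: [-3.136, 0.001, 0.05]
wrist_force: [-2.1, 1.0, 12.4]
opening: 27.2
```

Call:
send_rows --moves '[0,0,0.0006,0,0,0,0.0006,0]'

```text
t: 8.9
eef_pos: [589.0, 56.4, 155.8]
tool_rot: [-3.136, 0.001, 0.05]
wrist_force: [-1.4, 0.5, 9.2]
opening: 27.4
```

Call:
send_rows --moves '[0,0,0.0008,0,0,0,0.0008,0]'

```text
t: 9.1
eef_pos: [589.1, 56.4, 155.8]
tool_rot: [-3.136, 0.0, 0.05]
wrist_force: [-1.8, 1.0, 10.1]
opening: 27.4
```

```bash
python3 -c "
from h import *
go(588.4,56,155,.05)"
```

```text
at [589.1  56.4 155.8] [-3.1359e+00  3.0000e-04  5.0100e-02] t 9.1 tool shift mm [-0.7  0.4  0.8] turn 0.0 F [-1.8  1.  10.1]
```

Call:
send_rows --moves '[-0.0003,0,0.0011,0,-0.0003,0,0.0011,0]'

```text
t: 9.3
eef_pos: [589.0, 56.4, 155.8]
tool_rot: [-3.136, -0.001, 0.05]
wrist_force: [-2.5, 0.6, 11.4]
opening: 27.0
```

Call:
send_rows --moves '[-0.0003,0,0.0016,0,-0.0003,0,0.0016,0]'

```text
t: 9.5
eef_pos: [589.2, 56.4, 155.8]
tool_rot: [-3.136, -0.002, 0.05]
wrist_force: [-3.1, 1.9, 14.9]
opening: 27.2
```

Call:
send_rows --moves '[-0.0003,0,0.0015,0,-0.0003,0,0.0015,0,-0.0003,0,0.0015,0]'

```text
t: 9.8
eef_pos: [589.2, 56.5, 155.8]
tool_rot: [-3.136, -0.003, 0.05]
wrist_force: [-2.5, 0.4, 15.7]
opening: 27.1
```

Call:
send_rows --moves '[-0.0003,0,0.0015,0,-0.0003,0,0.0015,0,-0.0003,0,0.0015,0,-0.0003,0,0.0015,0]'

```text
t: 10.2
eef_pos: [589.1, 56.5, 155.7]
tool_rot: [-3.136, -0.004, 0.05]
wrist_force: [-3.5, 1.7, 15.3]
opening: 27.4
```

Run:
```python
from h import *
go(588.4,56,155,.05)
im,d,p=cam("side")
K=np.array(p["camera_matrix"]); E=np.linalg.inv(np.array(p["extrinsics"]))
q=E@np.array([588.4,56.4,90,1]); u=int(K[0,2]+K[0,0]*q[0]/-q[2]); v=int(K[1,2]+K[1,1]*-q[1]/-q[2])
save("p4",cv2.resize(im[v-40:v+40,u-40:u+40],(480,480),interpolation=cv2.INTER_CUBIC))
```

```text
at [589.1  56.5 155.7] [-3.1363 -0.0042  0.0504] t 10.2 tool shift mm [-0.7  0.4  0.7] turn 0.0 F [-3.5  1.7 15.3]
```

View pics/p4.png

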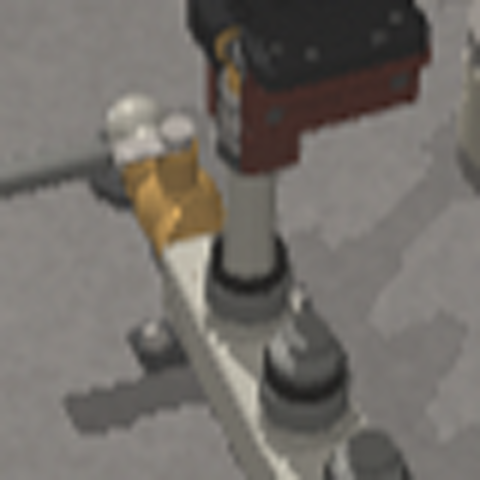

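The ring is no longer visible: the bare pipe enters the collar at (248,270). I held about 15 N for 0.7 s. Next I relax, release and lift.

Call:
send_rows --moves '[0,0,0,0,0,0,0,0]'

```text
t: 10.45
eef_pos: [588.7, 56.5, 156.0]
tool_rot: [-3.136, -0.004, 0.05]
wrist_force: [-3.0, 1.4, 7.2]
opening: 27.0
```

Call:
send_rows --moves '[0,0,0,0,0,0,0,0,0,0,0,0,0,0,0,0,0,0,0,0]' --gripper -1

```text
t: 10.95
eef_pos: [588.7, 56.4, 155.7]
tool_rot: [-3.136, -0.003, 0.05]
wrist_force: [-0.1, 0.4, -0.6]
opening: 63.4
```

Call:
send_rows --moves '[0,0,0,0,0,0,0,0]'

```text
t: 11.15
eef_pos: [588.7, 56.4, 155.6]
tool_rot: [-3.136, -0.003, 0.05]
wrist_force: [0.0, -0.0, -0.0]
opening: 79.6
```

Call:
send_rows --moves '[0,0,-0.01,0,0,0,-0.03,0,0,0,-0.055,0,0,0,-0.075,0,0,0,-0.08,0]'

```text
t: 11.65
eef_pos: [590.2, 55.9, 238.9]
tool_rot: [-3.137, -0.009, 0.05]
wrist_force: [0.6, 0.5, -0.4]
opening: 88.1
```

Run:
```python
from h import *
go(512,105,235,.05)
im,d,p=cam("side"); W=world(d,p)
print("riser now",cyl(W,(588.4,56.4),(165,188),14), cyl(W,(588.4,56.4),(95,145),11))
P=W[(np.hypot(W[...,0]-588.4,W[...,1]-56.4)<16)&(W[...,2]>185)]; print("top z",np.percentile(P[:,2],[50,90,99]) if len(P) else 0)
for n in("top","side"):
    W=np.load(n+".npz")["W"]
    for x in range(490,560,10):
        P=W[(abs(W[...,0]-x)<5)&(abs(W[...,1]-144)<16)&(W[...,2]>66)&(W[...,2]<90)]
        print(n,x,len(P),P.mean(0).round(1),P[:,1].min().round(1),P[:,1].max().round(1),P[:,2].max().round(1))
```

```text
at [590.2  55.9 238.9] [-3.1368 -0.0085  0.0504] t 11.65 tool shift mm [-75.7 -52.9   3.5] turn 0.0 F [ 0.6  0.5 -0.4]
riser now (array([588.4,  55.6]), 92, 0.63) (array([588.3,  55.8]), 121, 0.59)
top z [363.79878657 387.39868746 391.85365438]
top 490 11 [490.9 145.1  78.6] 137.0 152.7 84.8
top 500 22 [499.6 145.   80. ] 137.0 152.3 86.1
top 510 15 [510.5 145.8  81. ] 139.5 152.1 84.0
top 520 15 [519.7 145.9  80.3] 139.8 152.2 83.9
top 530 17 [529.6 146.   81.1] 139.9 152.4 84.9
top 540 18 [540.2 146.1  79.9] 139.9 152.5 83.2
top 550 14 [550.3 145.9  78.1] 140.1 152.5 83.9
side 490 21 [490.3 141.1  77.7] 135.2 148.3 83.1
side 500 24 [500.  140.7  78.5] 133.9 151.8 83.2
side 510 22 [510.1 140.8  78.3] 133.9 149.8 83.3
side 520 24 [520.  140.5  79.2] 133.6 150.5 83.7
side 530 21 [530.1 141.5  78.4] 135.8 151.9 83.4
side 540 23 [539.8 140.7  78.4] 136.2 150.9 82.5
side 550 16 [549.5 142.2  77.6] 137.0 151.2 82.9
```

Call:
send_rows --moves '[-0.025,-0.015,0,0,-0.05,-0.03,0,0,-0.077,-0.045,0,0,-0.077,-0.045,0,0,-0.077,-0.045,0,0]' --gripper 1 --squeeze 20

```text
t: 12.2
eef_pos: [510.2, 97.1, 237.5]
tool_rot: [-3.137, -0.007, 0.051]
wrist_force: [1.0, -0.5, -0.7]
opening: 50.9
```

Call:
send_rows --moves '[0,0,0,0,0,0,0,0,0,0,0,0,0,0,0,0,0,0,0,0]'

```text
t: 12.7
eef_pos: [510.5, 96.9, 237.4]
tool_rot: [-3.137, -0.007, 0.051]
wrist_force: [0.0, 0.2, -0.0]
opening: 11.1
```

Run:
```python
from h import *
go(511,97,62,.045)
im,d,p=cam("side"); W=world(d,p)
P=W[(np.hypot(W[...,0]-588.4,W[...,1]-56.4)<16)&(W[...,2]>170)&(W[...,2]<215)&(d>0)]; print("riser top z",np.percentile(P[:,2],[50,90,99]))
print("riser",cyl(W,(588.4,56.4),(165,188),14), cyl(W,(588.4,56.4),(95,145),11))
save("p5",cv2.resize(im[100:300,120:390],(800,592),interpolation=cv2.INTER_CUBIC))
```

```text
at [510.5  96.9 237.4] [-3.137  -0.0073  0.051 ] t 12.7 tool shift mm [ -0.8   0.8 175.4] turn 0.006 F [ 0.   0.2 -0. ]
riser top z [188.11145414 196.53897072 197.8488147 ]
riser (array([588.3,  55.3]), 87, 0.54) (array([588.3,  55.6]), 117, 0.42)
```

View pics/p5.png

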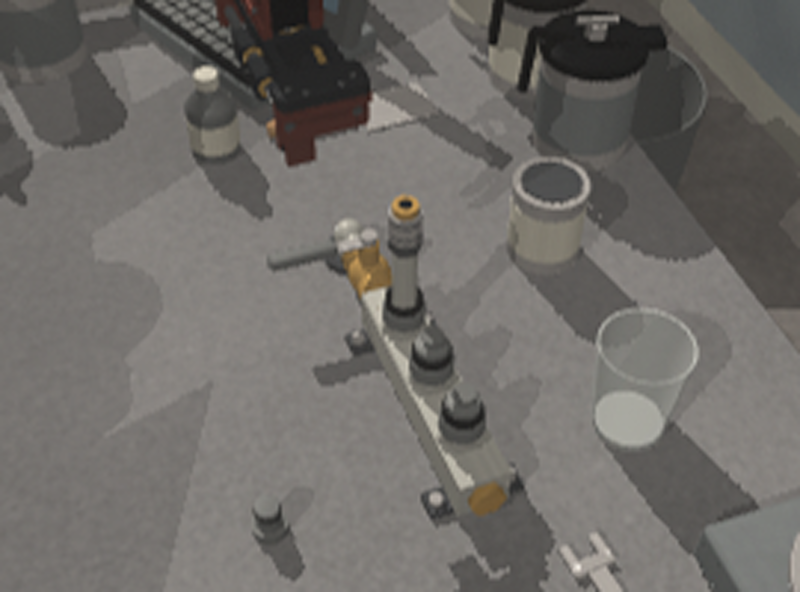

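The riser stands upright in the port on its own. Its top is near z 197, which means it is about 47 mm deep, and no ring is visible. I'll lower the closed fingers beside the lever.

Call:
send_rows --moves '[0,0,0.035,0,0,0,0.075,0,0,0,0.115,0,0,0,0.155,0,0,0,0.175,0]'

```text
t: 13.25
eef_pos: [509.7, 97.7, 59.5]
tool_rot: [-3.137, -0.003, 0.051]
wrist_force: [-0.2, 0.9, -0.0]
opening: 0.6
```

```bash
cat > arc.py <<'E'
from h import *
import sys
from scipy.spatial.transform import Rotation as R
S=np.array([584.5,146.2]); off=float(sys.argv[1])
def tgt(t):
    f=np.pi+.04-t; return S+75*np.array([np.cos(f),np.sin(f)])+off*np.array([-np.sin(f),np.cos(f)])
s=robot.get_state(); M=R.from_euler("xyz",s["tool_rot"]).as_matrix(); e=s["eef_pos"]
print(e.round(1),s["tool_rot"].round(3),s["wrist_force"].round(1),s["opening"],"j",s["joint_pos"].round(2))
for t in map(float,sys.argv[2:]):
    x,y=tgt(t); print(t,(x.round(1),y.round(1)),"shift",(M.T@(np.array([x,y,62])-e)).round(1),"turn",round(s["tool_rot"][2]-(.05-t),3))
E
python3 arc.py 21.5 0 .1 .2 .3 .4 .5
```

```text
[509.7  97.7  59.5] [-3.137e+00 -3.000e-03  5.100e-02] [-0.2  0.9 -0. ] 0.609720105188852 j [0.05 0.45 1.86 0.01 0.83 1.57]
0.0 (np.float64(510.4), np.float64(121.7)) shift [  1.9 -23.9  -2.3] turn 0.001
0.1 (np.float64(508.3), np.float64(129.2)) shift [  0.2 -31.6  -2.3] turn 0.101
0.2 (np.float64(507.0), np.float64(136.9)) shift [ -0.7 -39.3  -2.3] turn 0.201
0.3 (np.float64(506.5), np.float64(144.7)) shift [ -0.8 -47.1  -2.2] turn 0.301
0.4 (np.float64(506.7), np.float64(152.5)) shift [ -0.2 -54.9  -2.2] turn 0.401
0.5 (np.float64(507.8), np.float64(160.2)) shift [  1.2 -62.5  -2.2] turn 0.501
```

Call:
send_rows --moves '[0.002,-0.024,-0.002,0,0,-0.0315,-0.002,0.1,-0.0005,-0.039,-0.002,0.2,-0.0005,-0.047,-0.002,0.3,0,-0.055,-0.002,0.4]'

```text
t: 13.75
eef_pos: [505.7, 152.0, 61.1]
tool_rot: [-3.139, 0.001, -0.352]
wrist_force: [-0.4, -3.2, -3.0]
opening: 0.5
```

```bash
python3 arc.py 21.5 .4 .5 .6 .7 .8 .9 1
```

```text
[505.7 152.   61.1] [-3.139e+00  1.000e-03 -3.520e-01] [-0.4 -3.2 -3. ] 0.4923781391973078 j [0.16 0.46 1.83 0.   0.85 2.08]
0.4 (np.float64(506.7), np.float64(152.5)) shift [ 0.8 -0.9 -0.9] turn -0.002
0.5 (np.float64(507.8), np.float64(160.2)) shift [-0.9 -8.5 -0.9] turn 0.098
0.6 (np.float64(509.5), np.float64(167.8)) shift [ -1.9 -16.2  -0.9] turn 0.198
0.7 (np.float64(512.1), np.float64(175.2)) shift [ -2.  -24.   -0.9] turn 0.298
0.8 (np.float64(515.3), np.float64(182.3)) shift [ -1.4 -31.8  -0.8] turn 0.398
0.9 (np.float64(519.3), np.float64(189.0)) shift [ -0.  -39.5  -0.8] turn 0.498
1.0 (np.float64(523.9), np.float64(195.3)) shift [  2.1 -47.   -0.8] turn 0.598
```

Call:
send_rows --moves '[-0.001,-0.0085,-0.001,0.1,-0.002,-0.016,-0.001,0.2,-0.002,-0.024,-0.001,0.3,-0.0015,-0.032,-0.001,0.4,0,-0.0395,-0.001,0.4]'

```text
t: 14.25
eef_pos: [517.9, 188.3, 61.5]
tool_rot: [3.141, 0.003, -0.753]
wrist_force: [-2.7, -5.5, -3.7]
opening: 0.7
```

```bash
python3 arc.py 21.5 .9 1 1.1 1.2 1.3 1.4 1.5 1.57
```

```text
[517.9 188.3  61.5] [ 3.141e+00  3.000e-03 -7.530e-01] [-2.7 -5.5 -3.7] 0.6647538396674882 j [0.22 0.49 1.78 0.   0.88 2.54]
0.9 (np.float64(519.3), np.float64(189.0)) shift [ 0.5 -1.4 -0.5] turn 0.097
1.0 (np.float64(523.9), np.float64(195.3)) shift [-0.4 -9.1 -0.5] turn 0.197
1.1 (np.float64(529.1), np.float64(201.1)) shift [ -0.6 -16.9  -0.5] turn 0.297
1.2 (np.float64(534.8), np.float64(206.4)) shift [  0.  -24.7  -0.6] turn 0.397
1.3 (np.float64(541.1), np.float64(211.0)) shift [  1.4 -32.4  -0.6] turn 0.497
1.4 (np.float64(547.8), np.float64(215.0)) shift [  3.5 -39.9  -0.6] turn 0.597
1.5 (np.float64(554.8), np.float64(218.4)) shift [  6.4 -47.1  -0.6] turn 0.697
1.57 (np.float64(560.0), np.float64(220.3)) shift [  8.9 -52.   -0.6] turn 0.767
```

Call:
send_rows --moves '[-0.0005,-0.009,0,0.1,-0.0005,-0.017,0,0.2,0,-0.0245,0,0.2,0.0015,-0.0325,0,0.2,0.0035,-0.04,0,0.2]'

```text
t: 14.75
eef_pos: [546.6, 214.3, 61.0]
tool_rot: [3.136, 0.003, -0.949]
wrist_force: [-3.5, -5.9, 0.9]
opening: 0.1
```

```bash
python3 arc.py 21.5 1.4 1.5 1.57 1.65
```

```text
[546.6 214.3  61. ] [ 3.136e+00  3.000e-03 -9.490e-01] [-3.5 -5.9  0.9] 0.12720173947085003 j [0.26 0.53 1.69 0.   0.93 2.78]
1.4 (np.float64(547.8), np.float64(215.0)) shift [ 0.1 -1.4 -1. ] turn 0.401
1.5 (np.float64(554.8), np.float64(218.4)) shift [ 1.5 -9.1 -1.1] turn 0.501
1.57 (np.float64(560.0), np.float64(220.3)) shift [  2.9 -14.4  -1.1] turn 0.571
1.65 (np.float64(566.0), np.float64(222.0)) shift [  5.  -20.3  -1.1] turn 0.651
```

Call:
send_rows --moves '[0.001,-0.005,-0.001,0,0.0015,-0.009,-0.001,0,0.0025,-0.013,-0.001,0]'

```text
t: 15.05
eef_pos: [557.5, 219.3, 61.4]
tool_rot: [3.134, 0.003, -0.947]
wrist_force: [-4.1, -4.1, 0.5]
opening: 0.3
```

Call:
send_rows --moves '[0.001,-0.0015,0,0,0.002,-0.003,0,0]'

```text
t: 15.25
eef_pos: [559.6, 219.6, 61.2]
tool_rot: [3.131, 0.005, -0.947]
wrist_force: [-8.3, 0.0, 4.3]
opening: 0.4
```

Call:
send_rows --moves '[0.001,-0.0015,0,0,0.002,-0.003,0,0]'

```text
t: 15.45
eef_pos: [559.8, 219.6, 61.0]
tool_rot: [3.126, 0.009, -0.946]
wrist_force: [-13.7, -0.6, 10.5]
opening: 0.7
```

The force climbs to 14 N with no further motion, so the lever is at its end stop. I'll back off in −x, then lift.

Call:
send_rows --moves '[-0.003,0.004,0,0,-0.01,0.014,0,0,-0.0175,0.0245,0,0,-0.0175,0.0245,-0.03,0,-0.0175,0.0245,-0.07,0]'

```text
t: 15.95
eef_pos: [528.0, 219.2, 130.5]
tool_rot: [3.121, 0.01, -0.946]
wrist_force: [-0.6, 0.1, 0.6]
opening: 0.6
```

Call:
send_rows --moves '[0,0,-0.04,0,-0.01,0.015,-0.08,0,-0.03,0.04,-0.12,0,-0.05,0.07,-0.14,0,-0.06,0.085,-0.14,0]'

```text
t: 16.45
eef_pos: [426.0, 219.3, 276.2]
tool_rot: [3.128, 0.009, -0.944]
wrist_force: [-0.1, 0.7, -0.1]
opening: 0.2
```

Run:
```python
from h import *
s=robot.get_state(); print(s["eef_pos"].round(1),s["wrist_force"].round(1),s["t"])
ims=[]
for n,(a,b,c,e) in dict(side=(100,330,150,390),top=(120,270,180,400)).items():
    im,d,p=cam(n); W=world(d,p); np.savez(n+"3.npz",im=im,d=d,W=W); ims.append(cv2.resize(im[a:b,c:e],(398,380),interpolation=cv2.INTER_CUBIC))
    Q=W[(W[...,1]>178)&(W[...,1]<245)&(abs(W[...,0]-585)<40)&(W[...,2]>66)&(W[...,2]<90)&(d>0)]
    if len(Q)>5: print(n,"lever",len(Q),Q.mean(0).round(1),Q.min(0).round(1),Q.max(0).round(1),"slope dx/dy",np.polyfit(Q[:,1],Q[:,0],1)[0].round(3))
    P=W[(np.hypot(W[...,0]-588.4,W[...,1]-56.4)<16)&(W[...,2]>170)&(W[...,2]<215)&(d>0)]
    if len(P): print("riser top z",np.percentile(P[:,2],[90,99]),"sleeve/pipe",cyl(W,(588.4,56.4),(165,188),14),cyl(W,(588.4,56.4),(95,145),11))
save("p6",np.hstack(ims))
```

```text
[426.  219.3 276.2] [-0.1  0.7 -0.1] 16.45
side lever 97 [579.6 206.6  79.4] [571.7 178.1  71.6] [589.9 242.4  82.8] slope dx/dy -0.056
riser top z [196.20926704 198.39841668] sleeve/pipe (array([588. ,  55.5]), 86, 0.67) (array([588.2,  55.8]), 118, 0.52)
top lever 112 [581.8 209.7  80.1] [574.9 178.   70.7] [591.  242.7  85.6] slope dx/dy -0.029
riser top z [197.91788694 199.34497232] sleeve/pipe (array([589.7,  56. ]), 24, 0.79) (array([589.5,  56.3]), 7, 0.08)
```

View pics/p6.png

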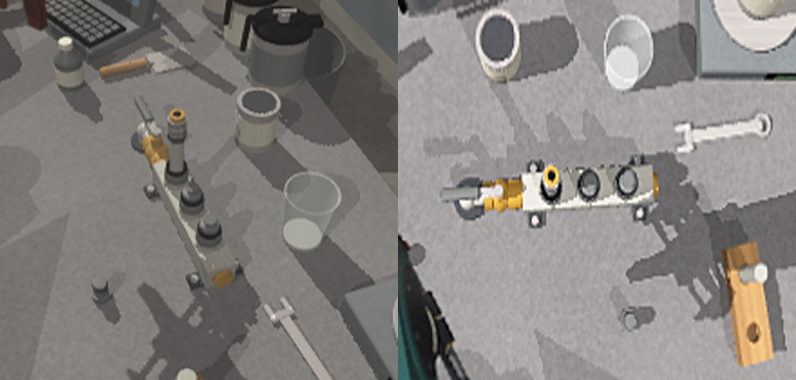

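The lever is in line with the bar: its slope is −0.03 to −0.06, against about −0.04 for the bar. The riser is upright at its full depth, everything else is undisturbed, and the gripper is clear.

```bash
python3 -c "
from h import *
print(ticket.close_job())"
```

```text
the job is handed in; nothing more can be done
None
```

The riser is fitted in the open port and the shut-off valve is fully open. I handed the job in at about 16.6 s of robot time, with the gripper clear of everything.

- **Riser:** I pushed it past the seal until it bottomed, about 47 mm below the collar's top. I then pressed at a wrist reading of about 15 N for roughly 0.7 s. After release it stood upright with its top at about z = 197 mm, and the ring had gone down into the collar.
- **Seat force:** The force on the seat itself can't be read directly because of the seal's share. The wrist force stayed between 14.9 and 15.7 N during the press, inside the 12 to 16 N asked for.
- **Valve:** I swung the lever with closed fingers until the force rose to about 14 N with no further motion. The last pictures show it in line with the bar: its slope is −0.03 to −0.06, against about −0.04 for the bar.
- **Other things:** In the last picture crops nothing else appears moved, and the wrist force was near zero.
- **Disagreements:** The cameras differed by 1 to 2 mm on the port's position, so I used the wrist view and the low forces during insertion to settle it.

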